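# Set the rim gauge to the sample bowl

## Task

The potter's rim gauge must be set to the sample bowl standing on the round bat. Draw its lock slide fully back towards the robot's side, then slide the carriage along until the pointer's tip stands right above the near rim of the bowl; leave the lock drawn back and let go. Do not shift the bowl, and leave the other things on the bench where they are.

Things in the scene. Friction and masses are not known exactly. Their poses are not given: they have to be found in the camera images.
- gauge: Rim gauge, fixed to the bench: a wooden base 150 (x) x 360 (y) x 30 mm high; origin at the centre of its underside. Its +x side is the far side from the robot, +y points along the carriage's travel towards the bowl. The lock lies at the base's -y end.
- rail_mid (a point): Middle of a fixed steel rail, 16 mm thick, 356 mm long along the gauge's y, its axis 195 mm above the bench, on two 12 mm brackets rising at the gauge's back (x = 67, y = +-170 mm). It is right over both grip tabs, so a hand pointing straight down cannot reach them: come in under it from the robot's side, leaning back 25 to 40 degrees.
- lock (a joint): Lock slide, a flat steel bolt along the gauge's x with an upright tab. 0 = fully engaged, grows as it is drawn along the gauge's -x (towards the robot); stop at 0.028 m. Starts at 0 to 0.006. Its nose sits in a fork on the carriage's tail and holds the carriage; it is clear of the fork from 0.020. Friction about 3 N, stays where it is left, no spring.
- lock_tab (a point): Centre of the top of the lock's grip tab: an upright steel fin 12 mm thick (y), 28 mm long (x), 46 mm tall, its foot on a flat plate 10 mm thick; this point is 90 mm above the bench. Axes as the gauge's.
- carriage (a joint): Travel of the carriage along the gauge's +y, 0 at the start, stop at 0.14 m. Once freed: friction about 3 N, stays where it is left, no spring.
- carriage_tab (a point): Centre of the top of the carriage's grip tab: an aluminium fin of the same size and height as the lock's, 115 mm from it along +y at the start; it stands on a plate 80 (x) x 60 (y) mm whose top is 44 mm above the bench. A 10 x 14 mm post 50 mm behind it (+x) carries the pointer arm, an 8 mm rod at 114 mm height running along +y. Axes as the gauge's.
- pointer_tip (a point): The pointer's tip, at the +y end of the pointer arm, 95 mm above the bench; moves with the carriage. At (50, 160) mm from the carriage tab in the gauge's x and y.
- bat: Round plywood bat, fixed, radius 90 mm, 15 mm thick, off the gauge's +y end; origin at the centre of its underside.
- bowl: Sample bowl of clay, loose, on the centre of the bat: rim radius 65 mm outside, wall 6 mm, 70 mm tall, so its rim is 85 mm above the bench and 10 mm below the pointer's tip. Origin at the centre of its underside.
- bowl_rim (a point): Centre of the bowl's mouth, at rim height. The middle of the rim's wall is 62 mm from it.
- bowl_b: Bystander: clay bowl, radius 60 mm, 65 mm tall, on the left beyond the bat; origin under its centre.
- bowl_c: Bystander: clay bowl, the same size, also on the left; origin under its centre.
- jar: Bystander: white glaze jar, radius 34 mm, 100 mm tall, beyond the lock end of the gauge; origin under its centre.
- rib: Bystander: flat wooden rib 50 x 90 x 8 mm lying on the robot's side of the bat; origin under its centre.
- brush: Bystander: brush lying behind the gauge.
- mug: Bystander: white cup, radius 40 mm, 90 mm tall, on the right nearer the robot; origin under its centre.
- kiln_prop: Bystander: fired-clay prop 40 x 40 x 60 mm, behind the gauge on the bat's side; origin under its centre.

How it is judged:
On the way, in this order (a step that is already met when the one before it is completed fails the run):
1. the lock slide is drawn back clear of the fork (20 mm or more) (value of joint lock above 0.02 m), for 0.2 s.
2. the carriage has been moved so that the pointer's tip is above the bowl's near rim (horizontal distance between pointer_tip and bowl_rim between 0.056 and 0.068 m), for 0.2 s.
At the end, for the whole second after the job is handed in: The lock is drawn back 20 mm or more; the pointer's tip is 56 to 68 mm horizontally from the centre of the bowl's mouth (within 6 mm of the middle of its rim wall); carriage and bowl are at rest, the bowl within 6 mm of where it stood (all of step 2 and value of joint lock above 0.02 m and velocity of joint carriage between -0.005 and 0.005 m/s and distance of bowl from where it was at the start of the episode below 0.006 m and linear speed of bowl below 0.01 m/s); the robot touches nothing.
It fails at once if the sample bowl is shifted (more than 10 mm) (distance of bowl from where it was at the start of the episode above 0.01 m).
It fails at once if another thing on the bench is disturbed (moved more than 30 mm) (distance of any of bowl_b, bowl_c, jar, rib, brush, mug, kiln_prop from where it was at the start of the episode above 0.03 m).
It also fails if it takes over 43 s, if anything falls off the work surface, if the arm or the gripper's body presses on something with over 40 N, if the wrist force passes 120 N, or if a joint passes its speed limit or range.

## Robot

A 6-joint arm with a two-finger parallel gripper is mounted at the origin on the work surface. World frame = base frame: x ahead of the robot, y to its left, z up, the work surface at z = 0. Lengths are in m, angles in rad, forces in N, time in s.
With the tool pointing down it reaches from about 0.35 to 0.725 m from the base axis. Payload 6 kg.
Tool frame: the origin (TCP) lies between the finger pads; the fingertips stand ahead of it and the grasp point (between the pads) lies 5 mm behind it (arm.tip_reach is the z of the fingertips in the tool frame, in m); z points along the fingers, y is the line along which they close (so a half turn about z gives the same grasp; the last joint's range is limited). The gripper opens to 85 mm and grips with 20 to 120 N. Pads are 22 mm wide; open, the fingers measure 114 mm over their backs; the gripper's body (76 mm by 85 mm) begins 54 mm behind the grasp point. The pads swing forward as they close: fully open they stand 13 mm farther back than shut.
Start: joints at [-0.77, 0.04, 0.085, 0, -1.615, -0.334], TCP at [0.27, -0.536, 0.245] pointing down, gripper open.
Joint ranges: [-2.56, 2.56], [-1.29, 2.01], [-1.08, 1.49], [-3.29, 1.98], [-2.81, -0.18], [-2.99, 2.99]. Speed limits (rad/s): [2.57, 2.57, 3.01, 3.14, 3.14, 3.14].

## Interface

Orientations are given as a unit quaternion [x, y, z, w].
In Python, from rig import arm, viewer gives the robot as it stands.
- The arm moves only by the tool jog_arm, never from a script. Its argument "deltas" is a list of rows, each a list of 3 entries, a list of its own where there are three numbers: the shift along the tool's x, y, z in cm, then the turn, a rotation vector about the tool's x, y, z in degrees, then the closure, from 0 (fully open) to 1 (shut). In form: [[[x, y, z], [wx, wy, wz], fingers], ...]. A call has 1 to 8 rows; each row shifts and turns the commanded pose from where the row before left it, along the tool's axes as they then stand; what a row does not reach is not made up. A row lasts 1/8 s, in which the tool goes at most 62.5 mm and 10.7 degrees, less where a joint would pass 70% of its speed; a pose out of reach is approached as far as the arm can. A call with a gripper value outside its range is refused whole. The fingers move at their own pace and stop on an object; "grip_force" is the grip in N (left out, the last holds). Time passes only in rows, so rows that do not move let the fingers close. It gives the time, the measured TCP pose, the force, the opening and the grip force at its end, in the units of the state.
- arm.observe(): the state, without advancing time (a new reading comes with each control period).
- viewer.get_image(name): name is "side" or "top"; returns the picture (420x560x3 uint8, red, green, blue); there is no depth.
- viewer.camera_params(name): a dict with "fovy" (degrees; the focal length in pixels is half the picture's height over the tangent of half this angle, whatever the lens; pixels are square), "cx", "cy" (the principal point, pixels), "R" (3x3) and "t" (3): a world point X has camera coordinates R X + t. Camera axes: x right, y down, z forward; pixel columns grow to the right and rows downward; lengths in m; the calibration is good to about 2 mm. A picture is of the moment at which its call begins. camera_params takes no time and is no camera call.
- arm.close_job(): hands the job in; it is judged then, once.
The state is a dict: "clock": time; "qpos": joint angles; "joint_velocities": joint speeds; "tau": joint torques, N m; "eef_pos": TCP position; "eef_rot": TCP orientation; "wrist_force": force on the tool from outside, world axes, zero at the start; "moment": the same for the moment, N m; "finger_gap": opening from 0.0 (shut) to 1.0 (fully open); "gripper_force": force on a finger pad.
Only numpy, scipy, OpenCV 4.12 (cv2) and the standard library are available. Lean on these libraries where they do the work, as an engineer would, in place of code of your own. Each camera call takes 0.05 s, during which the arm holds its last target. There are 200 camera calls.

## Working session

There is one attempt and no reset: what is moved stays moved. The work goes in short steps, Python scripts to look and compute and a tool call to move; the robot and the scene stay as the last step left them, time stands still between calls to the robot, and variables do not carry over. Pictures are saved under pics/ and viewed, at most 10 in all, crops included, and the job is handed in when it is done.

Besides the shell and the picture viewer there is one more tool, called after "Request:" as name([rows], argument=value, ...), one row to a line, values as JSON. jog_arm: Moves the arm, as the interface text tells. Its arguments: {"type":"object","properties":{"deltas":{"type":"array","items":{"type":"array"}},"grip_force":{"type":"number"}},"required":["deltas"]}

```bash
mkdir -p pics
python3 - <<'E'
from rig import arm, viewer
import cv2
for n in("side","top"):
    cv2.imwrite(f"pics/{n}0.png",viewer.get_image(n)[:,:,::-1])
    print(n,viewer.camera_params(n))
print(arm.observe(),arm.tip_reach)
E
```

```text
side {'fovy': 43.54116656442156, 'cx': 278.8385796161232, 'cy': 214.37476668662788, 'R': array([[-0.97181264, -0.23536018,  0.01363015],
       [-0.13785995,  0.52042731, -0.84270401],
       [ 0.19124547, -0.82082946, -0.53820458]]), 't': array([0.49368793, 0.1800904 , 1.46330949])}
top {'fovy': 46.223586285496, 'cx': 282.5407645843465, 'cy': 204.53969612101744, 'R': array([[ 0.01628038, -0.9998447 , -0.00674759],
       [-0.99852939, -0.0159092 , -0.05182619],
       [ 0.05171079,  0.00758141, -0.99863332]]), 't': array([0.02734181, 0.51082008, 1.78366675])}
{'clock': 0.1, 'qpos': array([-7.70277568e-01,  4.07539130e-02,  8.39517634e-02, -3.84916833e-04,
       -1.61550055e+00, -3.33673049e-01]), 'joint_velocities': array([-0.00050436, -0.00105202,  0.00187552,  0.0019311 , -0.0005327 ,
       -0.00077125]), 'tau': array([-5.30426521e-03, -3.69345331e+01,  3.48277366e+01,  6.95168763e+00,
       -4.57708404e-03,  1.36621927e-05]), 'eef_pos': array([ 0.26997588, -0.53553881,  0.24440468]), 'eef_rot': array([-2.31317057e-01,  9.72878109e-01,  7.38573481e-04, -2.42426187e-04]), 'wrist_force': array([ 0.81958516, -0.13679629,  0.23653994]), 'moment': array([ 0.01799671, -0.02111833, -0.02549865]), 'gripper_force': 0.0, 'finger_gap': 0.999185043497129} 0.014
```

View pics/side0.png

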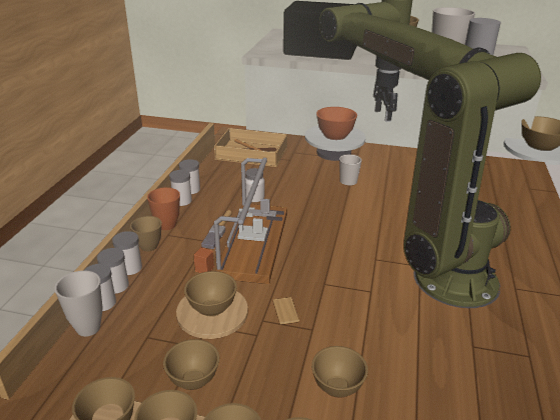

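View pics/top0.png

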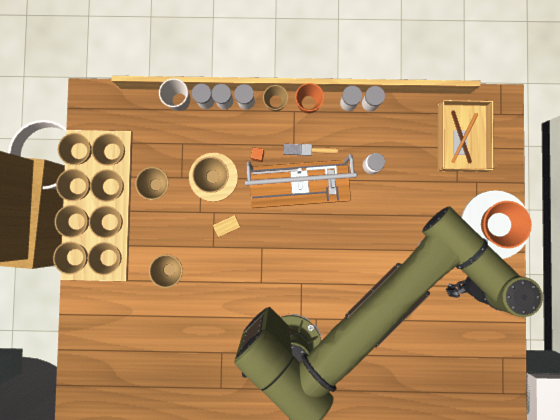

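The side view shows the gauge around (245,230) and the bowl at (211,290). The top view shows the gauge around (300,183), the bowl at (213,176) and the jar at (374,163). I'll enlarge both.

Run:
```python
import cv2
a=cv2.imread("pics/side0.png")[150:340,170:300]; b=cv2.imread("pics/top0.png")[140:215,180:370]
cv2.imwrite("pics/s1.png",cv2.resize(a,None,fx=3.1,fy=3.1,interpolation=3)[:600])
cv2.imwrite("pics/t1.png",cv2.resize(b,None,fx=4.2,fy=4.2,interpolation=3))
```

```text
(no output)
```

View pics/s1.png

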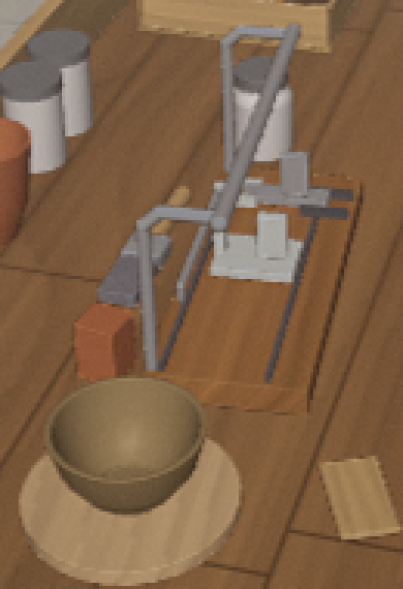

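View pics/t1.png

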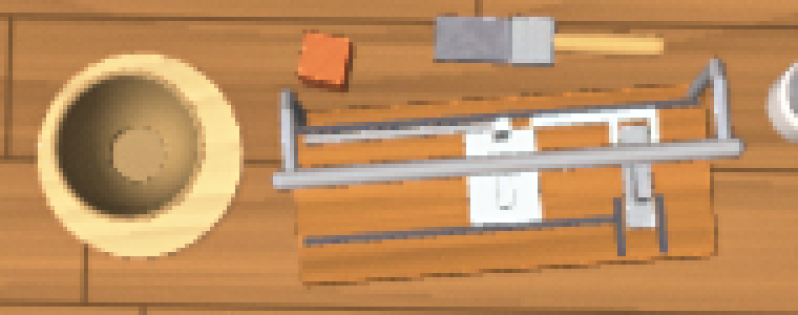

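The side crop shows the lock tab top at (294,152), the carriage tab top at (271,212) and the rail ends at (220,222) and (292,30). The top crop shows the rail ends at (275,181) and (742,147), the pointer tip at (305,139) and the bowl mouth centred near (130,146). Next I triangulate.

```bash
cat > h.py <<'E'
from rig import arm, viewer
import numpy as np, cv2
P={n:viewer.camera_params(n) for n in("side","top")}
def ray(n,uv,z):
    p=P[n];f=210/np.tan(np.radians(p["fovy"]/2))
    d=p["R"].T@[(uv[0]-p["cx"])/f,(uv[1]-p["cy"])/f,1];c=-p["R"].T@p["t"]
    return (c+d*(z-c[2])/d[2])[:2]
def pix(n,X):
    p=P[n];f=210/np.tan(np.radians(p["fovy"]/2));q=p["R"]@X+p["t"];return q[:2]/q[2]*f+[p["cx"],p["cy"]]
E
python3 - <<'E'
from h import *
S=lambda u,v,z:ray("side",(170+u/3.1-.34,150+v/3.1-.34),z).round(4)
T=lambda u,v,z:ray("top",(180+u/4.2-.38,140+v/4.2-.38),z).round(4)
print("tabs S",S(271,213,.09),S(294,153,.09)," ptr S",S(180,298,.095))
print("rail S",S(221,222,.195),S(293,30,.195),"T",T(275,181,.195),T(742,147,.195))
print("ptr T",T(305,140,.095),"postT",T(503,135,.114), "baseT",T(302,283,.0),T(716,252,.03),"baseS",S(309,388,.03),S(360,184,.03))
def rim(n,pts,F):
    q=np.array([F(*p,.085) for p in pts]);A=np.c_[2*q,np.ones(len(q))];s=np.linalg.lstsq(A,(q**2).sum(1),rcond=None)[0];print("rim",n,s[:2],np.sqrt(s[2]+s[0]**2+s[1]**2))
rim("T",[(56,146),(203,146),(130,75),(130,217),(76,95),(183,197)],T)
rim("S",[(48,430),(204,430),(120,377),(190,402),(62,398)],S)
E
```

```text
tabs S [ 0.5809 -0.0239] [ 0.5883 -0.1365]  ptr S [0.6188 0.1347]
rail S [0.5726 0.1552] [ 0.606  -0.1992] T [0.5709 0.1586] [ 0.6033 -0.2068]
ptr T [0.615  0.1428] postT [ 0.6195 -0.0216] baseT [0.5001 0.1496] [ 0.5312 -0.2086] baseS [0.4989 0.1485] [ 0.5313 -0.1901]
rim T [0.60898796 0.29056414] 0.061296370293221436
rim S [0.61225097 0.29625238] 0.06134468036644459
```

Request:
jog_arm([
  [[0, 0, 0], [0, 0, 7.1], 0.5],
  [[0, 0, 0], [0, 0, 7.1], 0.5],
  [[0, 0, 0], [0, 0, 7.2], 0.5],
  [[0, 0, 0], [0, -7, 0], 0.5],
  [[0, 0, 0], [0, -7, 0], 0.5],
  [[0, 0, 0], [0, -7, 0], 0.5],
  [[0, 0, 0], [0, -7, 0], 0.5],
  [[0, 0, 0], [0, -7, 0], 0.5],
])

```text
clock: 1.1
eef_pos: [0.2701, -0.5357, 0.2454]
eef_rot: [-0.045, 0.952, 0.014, 0.302]
wrist_force: [-0.2, -0.3, 0.3]
finger_gap: 0.504
gripper_force: 0.0
```

```bash
cat >> h.py <<'E'
from scipy.spatial.transform import Rotation as Ro
gy=np.array([-.0925,.9957,0]);gx=np.array([.9957,.0925,0])
def Rt(lean=35):
    t=np.radians(lean);z=gx*np.sin(t)-np.array([0,0,np.cos(t)]);return np.c_[np.cross(gy,z),gy,z]
def go(X,lean=35):
    s=arm.observe();R=Ro.from_quat(s["eef_rot"]);d=R.inv().apply(np.array(X)-s["eef_pos"])*100
    print("tcp",s["eef_pos"].round(4),"shift cm",d.round(2),"rot",np.degrees((R.inv()*Ro.from_matrix(Rt(lean))).as_rotvec()).round(2),"gap",s["finger_gap"].round(3),"F",s["wrist_force"].round(1),"t",s["clock"])
    return d
E
python3 - <<'E'
from h import *
z=Rt()[:,2]
G=np.array([.5885,-.1367,.072])
print((G+.005*z-.13*z));go(G+.005*z-.13*z+[0,0,.06]);go(G+.005*z-.13*z); go(G+.005*z)
E
```

```text
[ 0.51711124 -0.14333198  0.17439401]Traceback (most recent call last):
  File "<stdin>", line 4, in <module>
  File "h.py", line 16, in go
    print("tcp",s["eef_pos"].round(4),"shift cm",d.round(2),"rot",np.degrees((R.inv()*Ro.from_matrix(Rt(lean))).as_rotvec()).round(2),"gap",s["finger_gap"].round(3),"F",s["wrist_force"].round(1),"t",s["clock"])
                                                                                                                                            ^^^^^^^^^^^^^^^^^^^^^
AttributeError: 'float' object has no attribute 'round'
```

```bash
sed -i 's/s\["finger_gap"\].round(3)/s["finger_gap"]/' h.py
python3 - <<'E'
from h import *
z=Rt()[:,2]
G=np.array([.5885,-.1367,.072])
go(G+.005*z-.13*z+[0,0,.05]);go(G+.005*z-.13*z)
E
```

```text
tcp [ 0.2701 -0.5357  0.2454] shift cm [-21.88  36.76  18.  ] rot [0.   0.22 0.05] gap 0.5042926796735947 F [-0.2 -0.3  0.3] t 1.1
tcp [ 0.2701 -0.5357  0.2454] shift cm [-18.99  36.76  22.09] rot [0.   0.22 0.05] gap 0.5042926796735947 F [-0.2 -0.3  0.3] t 1.1
```

Request:
jog_arm([
  [[-2.2, 3.6, 1.8], [0, 0, 0], 0.5],
  [[-2.2, 3.7, 1.8], [0, 0, 0], 0.5],
  [[-2.2, 3.7, 1.8], [0, 0, 0], 0.5],
  [[-2.2, 3.7, 1.8], [0, 0, 0], 0.5],
  [[-2.2, 3.7, 1.8], [0, 0, 0], 0.5],
  [[-2.2, 3.7, 1.8], [0, 0, 0], 0.5],
  [[-2.2, 3.7, 1.8], [0, 0, 0], 0.5],
  [[-2.2, 3.7, 1.8], [0, 0, 0], 0.5],
])

```text
clock: 2.1
eef_pos: [0.4688, -0.2195, 0.2282]
eef_rot: [-0.044, 0.953, 0.014, 0.301]
wrist_force: [1.5, 0.3, -0.6]
finger_gap: 0.5
gripper_force: 0.0
```

Request:
jog_arm([
  [[-2.2, 3.6, 1.8], [0, 0, 0], 0.5],
  [[-2.0, 3.6, 1.8], [0, 0, 0], 0.5],
  [[0, 0, 0], [0, 0, 0], 0.5],
  [[0, 0, 0], [0, 0, 0], 0.5],
])

```text
clock: 2.6
eef_pos: [0.5163, -0.1439, 0.2226]
eef_rot: [-0.045, 0.953, 0.014, 0.3]
wrist_force: [-0.4, -0.4, 0.1]
finger_gap: 0.503
gripper_force: 0.0
```

Run:
```python
from h import *
z=Rt()[:,2]
G=np.array([.5885,-.1367,.072])
go(G+.005*z-.13*z);go(G+.005*z-.07*z);go(G+.005*z)
a=viewer.get_image("side")[:,:,::-1];b=viewer.get_image("top")[:,:,::-1]
A=cv2.resize(a[150:300,190:330],None,fx=3.9,fy=3.9,interpolation=3);cv2.imwrite("pics/s2.png",A)
```

```text
tcp [ 0.5163 -0.1439  0.2226] shift cm [2.69 0.05 4.  ] rot [ 0.05 -0.03  0.06] gap 0.5026408054498506 F [-0.4 -0.4  0.1] t 2.6
tcp [ 0.5163 -0.1439  0.2226] shift cm [ 2.69  0.05 10.  ] rot [ 0.05 -0.03  0.06] gap 0.5026408054498506 F [-0.4 -0.4  0.1] t 2.6
tcp [ 0.5163 -0.1439  0.2226] shift cm [ 2.68  0.04 17.  ] rot [ 0.05 -0.03  0.06] gap 0.5026408054498506 F [-0.4 -0.4  0.1] t 2.6
```

View pics/s2.png

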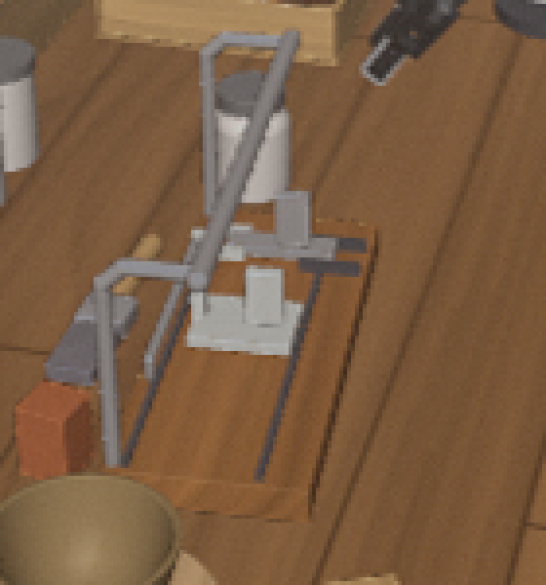

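The tool is well clear at upper right (375,75), and the lock tab top is at (292,195) with nothing in the way. I go in along the tool axis.

Request:
jog_arm([
  [[2.7, 0, 2], [0, 0, 0], 0.5],
  [[0, 0, 3], [0, 0, 0], 0.5],
  [[0, 0, 3], [0, 0, 0], 0.5],
  [[0, 0, 2], [0, 0, 0], 0.5],
  [[0, 0, 2], [0, 0, 0], 0.5],
  [[0, 0, 2], [0, 0, 0], 0.5],
  [[0, 0, 0], [0, 0, 0], 0.5],
])

```text
clock: 3.58
eef_pos: [0.5735, -0.14, 0.0909]
eef_rot: [-0.043, 0.953, 0.014, 0.299]
wrist_force: [-1.1, -0.1, 0.5]
finger_gap: 0.503
gripper_force: 0.0
```

Run:
```python
from h import *
z=Rt()[:,2]
G=np.array([.5885,-.1367,.072])
go(G+.005*z)
a=viewer.get_image("side")[:,:,::-1]
A=cv2.resize(a[150:270,190:310],None,fx=5,fy=5,interpolation=3);cv2.imwrite("pics/s3.png",A)
```

```text
tcp [ 0.5735 -0.14    0.0909] shift cm [-0.18  0.2   2.92] rot [-0.04 -0.19 -0.1 ] gap 0.5032231508940019 F [-1.1 -0.1  0.5] t 3.575
```

View pics/s3.png

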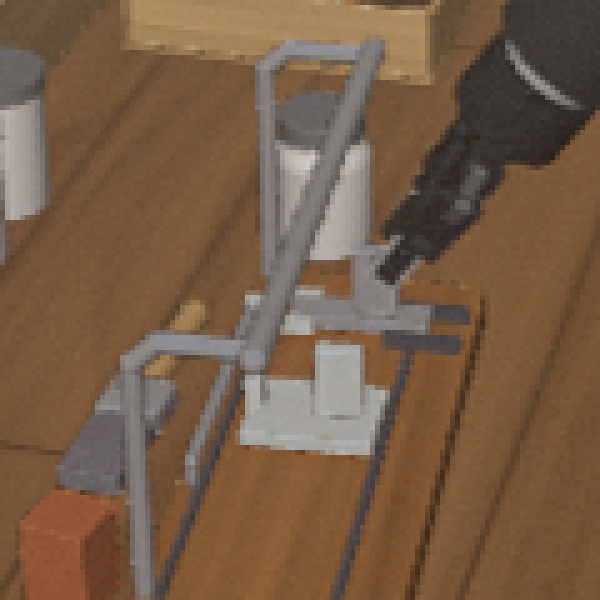

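The near fingertip at (385,275) is on the bowl side of the lock tab and the other finger shows behind it, so the fingers straddle the tab. I advance, close and draw the lock back.

Request:
jog_arm([
  [[-0.2, 0.2, 1], [0, 0, 0], 0.5],
  [[0, 0, 1.0], [0, 0, 0], 0.5],
  [[0, 0, 0.6], [0, 0, 0], 0.5],
  [[0, 0, 0], [0, 0, 0], 1],
  [[0, 0, 0], [0, 0, 0], 1],
  [[0, 0, 0], [0, 0, 0], 1],
  [[0, 0, 0], [0, 0, 0], 1],
  [[0, 0, 0], [0, 0, 0], 1],
], grip_force=40)

```text
clock: 4.62
eef_pos: [0.5902, -0.1371, 0.0726]
eef_rot: [-0.044, 0.953, 0.013, 0.3]
wrist_force: [4.0, -11.8, -3.2]
finger_gap: 0.131
gripper_force: 44.5
```

Run:
```python
from h import *
p=arm.observe()["eef_pos"]
go(p-.03*gx)
```

```text
tcp [ 0.5902 -0.1371  0.0726] shift cm [ 2.46 -0.   -1.72] rot [-0.13 -0.04  0.  ] gap 0.13102249595929083 F [  4.  -11.8  -3.2] t 4.625
```

Request:
jog_arm([
  [[0.41, -0.1, -0.29], [0, 0, 0], 1],
  [[0.41, 0, -0.29], [0, 0, 0], 1],
  [[0.41, 0, -0.29], [0, 0, 0], 1],
  [[0.33, 0, -0.23], [0, 0, 0], 1],
  [[0.25, 0, -0.17], [0, 0, 0], 1],
  [[0, 0, 0], [0, 0, 0], 1],
  [[0, 0, 0], [0, 0, 0], 1],
])

```text
clock: 5.5
eef_pos: [0.5682, -0.1392, 0.0725]
eef_rot: [-0.044, 0.953, 0.013, 0.3]
wrist_force: [0.0, -6.3, -0.6]
finger_gap: 0.133
gripper_force: 45.2
```

Request:
jog_arm([
  [[0.25, 0, -0.17], [0, 0, 0], 1],
  [[0.16, 0, -0.12], [0, 0, 0], 1],
  [[0, 0, 0], [0, 0, 0], 1],
  [[0, 0, 0], [0, 0, 0], 1],
])

```text
clock: 6.0
eef_pos: [0.5648, -0.1393, 0.0728]
eef_rot: [-0.044, 0.952, 0.014, 0.302]
wrist_force: [24.4, -10.6, -14.0]
finger_gap: 0.134
gripper_force: 41.8
```

The lock is at its stop: 25 mm of travel, with 24 N resisting. I release it and back out.

Request:
jog_arm([
  [[-0.25, 0, 0.17], [0, 0, 0], 1],
  [[0, 0, 0], [0, 0, 0], 0.5],
  [[0, 0, 0], [0, 0, 0], 0.5],
  [[0, 0, 0], [0, 0, 0], 0.5],
  [[0, 0, -1.5], [0, 0, 0], 0.5],
  [[0, 0, -3], [0, 0, 0], 0.5],
  [[0, 0, -3], [0, 0, 0], 0.5],
  [[0, 0, 0], [0, 0, 0], 0.5],
])

```text
clock: 7.0
eef_pos: [0.5245, -0.1424, 0.1376]
eef_rot: [-0.045, 0.952, 0.014, 0.303]
wrist_force: [0.5, 0.5, 0.3]
finger_gap: 0.5
gripper_force: 0.0
```

Run:
```python
from h import *
z=Rt()[:,2]
L=np.array([.5902,-.1380,.0726])   # lock grasp TCP; carriage tab 115 mm on
C=L+.115*gy; print(C)
go(C-.075*z); go(C)
a=viewer.get_image("side")[:,:,::-1]
q=np.c_[(a[150:270,190:310],)]
cv2.imwrite("pics/s4.png",cv2.resize(a[150:270,190:310],None,fx=5,fy=5,interpolation=3))
```

```text
[ 0.5795625 -0.0234945  0.0726   ]
tcp [ 0.5245 -0.1424  0.1376] shift cm [-1.67 11.33  1.61] rot [0.01 0.32 0.06] gap 0.5002914498009188 F [0.5 0.5 0.3] t 7.0
tcp [ 0.5245 -0.1424  0.1376] shift cm [-1.63 11.33  9.11] rot [0.01 0.32 0.06] gap 0.5002914498009188 F [0.5 0.5 0.3] t 7.0
```

View pics/s4.png

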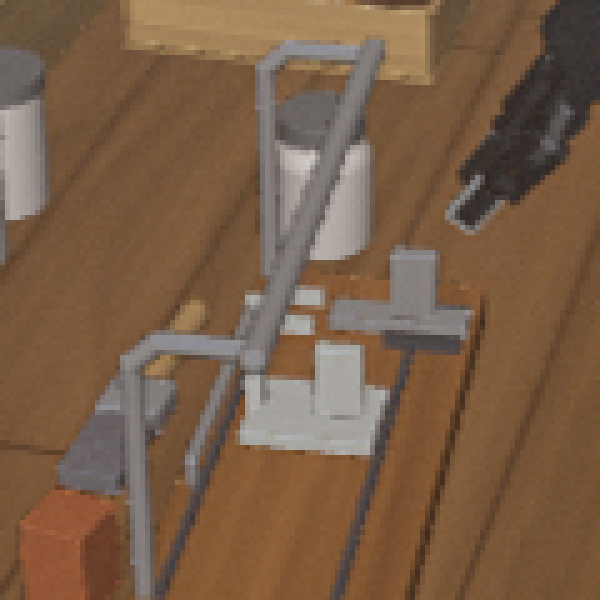

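The lock tab has moved towards the robot, to (414,255), and the fork at (290,310) is free. Now to the carriage tab at (338,345).

Request:
jog_arm([
  [[-0.4, 3.8, 0.4], [0, 0, 0], 0.5],
  [[-0.6, 3.8, 0.6], [0, 0, 0], 0.5],
  [[-0.6, 3.7, 0.6], [0, 0, 0], 0.5],
  [[0, 0, 2], [0, 0, 0], 0.5],
  [[0, 0, 2], [0, 0, 0], 0.5],
  [[0, 0, 2], [0, 0, 0], 0.5],
  [[0, 0, 1], [0, 0, 0], 0.5],
  [[0, 0, 0], [0, 0, 0], 0.5],
])

```text
clock: 8.05
eef_pos: [0.5751, -0.0244, 0.0713]
eef_rot: [-0.044, 0.953, 0.014, 0.299]
wrist_force: [-0.0, -0.2, -0.8]
finger_gap: 0.507
gripper_force: 0.0
```

Run:
```python
from h import *
go([.5796,-.0235,.0726])
```

```text
tcp [ 0.5751 -0.0244  0.0713] shift cm [-0.45  0.04  0.16] rot [-0.02 -0.16  0.04] gap 0.5066220442312278 F [-0.  -0.2 -0.8] t 8.05
```

Request:
jog_arm([
  [[-0.4, 0, 0.1], [0, 0, 0], 0.5],
  [[0, 0, 0], [0, 0, 0], 1],
  [[0, 0, 0], [0, 0, 0], 1],
  [[0, 0, 0], [0, 0, 0], 1],
  [[0, 0, 0], [0, 0, 0], 1],
  [[0, 0, 0], [0, 0, 0], 1],
])

```text
clock: 8.8
eef_pos: [0.5796, -0.0236, 0.0752]
eef_rot: [-0.044, 0.953, 0.014, 0.301]
wrist_force: [-5.8, 1.3, 5.4]
finger_gap: 0.131
gripper_force: 42.3
```

Request:
jog_arm([
  [[0, 1, 0], [0, 0, 0], 1],
  [[0, 1.3, 0], [0, 0, 0], 1],
  [[0, 1.3, 0], [0, 0, 0], 1],
  [[0, 1.3, 0], [0, 0, 0], 1],
  [[0, 1.3, 0], [0, 0, 0], 1],
  [[0, 1.3, 0], [0, 0, 0], 1],
  [[0, 1, 0], [0, 0, 0], 1],
  [[0, 0, 0], [0, 0, 0], 1],
])

```text
clock: 9.8
eef_pos: [0.5719, 0.0619, 0.0752]
eef_rot: [-0.045, 0.952, 0.015, 0.301]
wrist_force: [1.4, 2.4, 1.8]
finger_gap: 0.132
gripper_force: 41.3
```

Run:
```python
from h import *
go([.5796,-.0235,.0726])
a=viewer.get_image("side")[:,:,::-1];b=viewer.get_image("top")[:,:,::-1]
A=cv2.resize(a[220:330,170:250],None,fx=5,fy=5,interpolation=3);B=cv2.resize(b[140:215,180:260],None,fx=5,fy=5,interpolation=3)
o=np.zeros((550,800,3),np.uint8);o[:550,:400]=A;o[:375,400:]=B
cv2.imwrite("pics/c5.png",o)
```

```text
tcp [0.5719 0.0619 0.0752] shift cm [ 0.18 -8.57  0.18] rot [0.11 0.11 0.07] gap 0.13229438125944815 F [1.4 2.4 1.8] t 9.8
```

View pics/c5.png

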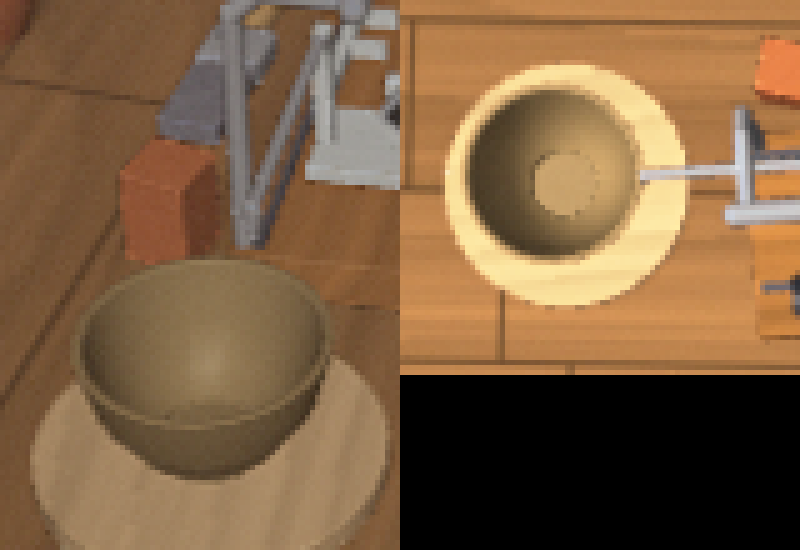

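In the top half the pointer tip ends at (640,176), just at the bowl's outer rim, which spans columns 467–642 and rows 86–259. In the side half the rim spans columns 73–331. I fit the remaining distance.

Run:
```python
from h import *
T=lambda u,v,z:ray("top",(180+(u-400)/5-.4,140+v/5-.4),z)
S=lambda u,v,z:ray("side",(170+u/5-.4,220+v/5-.4),z)
def fit(F,pts):
    from scipy.optimize import least_squares
    q=np.array([F(*p,.085) for p in pts]);r=least_squares(lambda c:np.linalg.norm(q-c,axis=1)-.065,[.61,.29]);print(r.x.round(4),(r.fun*1e3).round(1));return r.x
ct=fit(T,[(466,170),(642,170),(555,85),(555,260)])
cs=fit(S,[(73,345),(331,345),(205,259),(290,280),(115,280)])
s=arm.observe()["eef_pos"];tip_kin=(s+gx*.05+gy*.16)[:2]  # tab ~ tcp
for z in(.095,.11):
  t=T(640,176,z);print("tipT",t.round(4),np.linalg.norm(t-ct))
print("tip kin",tip_kin.round(4),np.linalg.norm(tip_kin-ct),np.linalg.norm(tip_kin-cs))
```

```text
[0.6099 0.2908] [-3.  -2.9 -3.  -3.2]
[0.6112 0.3002] [-3.4 -0.6 -0.2 -2.   2.2]
tipT [0.6072 0.2289] 0.06199066928236801
tipT [0.6056 0.2271] 0.06389235425904173
tip kin [0.6069 0.2256] 0.06527742157661544 0.07471504242497459
```

Run:
```python
from h import *
a=viewer.get_image("side")[:,:,::-1];b=viewer.get_image("top")[:,:,::-1]
K=6
def crop(im,n,x0,y0,w,h):
    o=cv2.resize(im[y0:y0+h,x0:x0+w],None,fx=K,fy=K,interpolation=3)
    def pl(X,col):
        u=pix(n,np.array(X));cv2.circle(o,tuple(int(v) for v in ((u-[x0,y0]+.5)*K)),1,col,-1)
    for c,col in(((.6099,.2908),(0,0,255)),((.6112,.3002),(255,0,0))):
        for t in np.linspace(0,6.28,50):
            pl([c[0]+.065*np.cos(t),c[1]+.065*np.sin(t),.085],col)
            pl([c[0]+.09*np.cos(t),c[1]+.09*np.sin(t),.015],col)
    s=arm.observe()["eef_pos"]
    for d,z in((.16,.095),(.16,.114),(.1,.114),(.0,.114)):
        p=s+gx*.05+gy*d;pl([p[0],p[1],z],(0,255,0))
    return o
A=crop(a,"side",172,215,66,99);B=crop(b,"top",184,147,66,56)
o=np.zeros((594,800,3),np.uint8);o[:,:396]=A;o[:336,400:796]=B
cv2.imwrite("pics/c6.png",o)
```

```text
(no output)
```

View pics/c6.png

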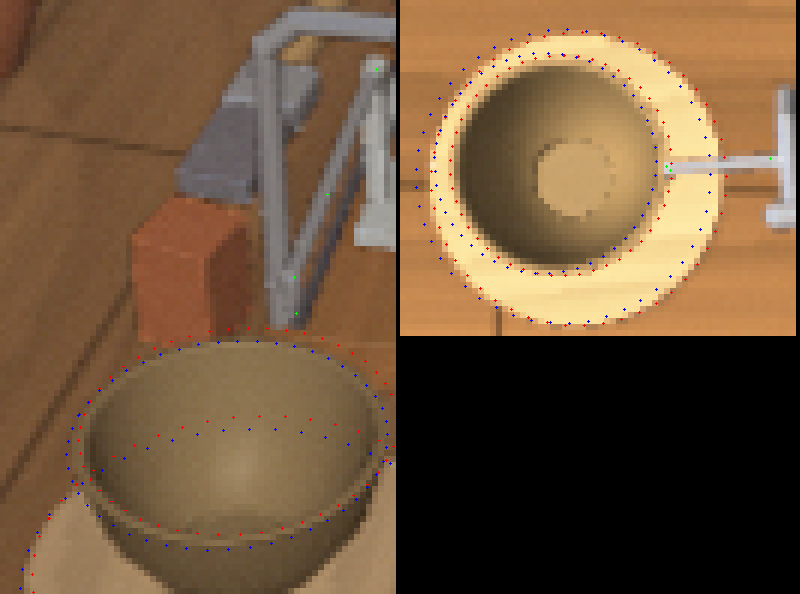

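The overlay shows the top view agreeing with the predicted tip and the bat. The side view puts the rim about 10 crop pixels lower than the top view's fit. To check the tip in the side view, I compare the current image with the first one.

Run:
```python
from h import *
g=gx[:2];y=gy[:2]
for n,x0,y0,w,h in(("side",212,245,22,32),("top",218,166,30,18)):
    a=viewer.get_image(n)[:,:,::-1].astype(int);o=cv2.imread(f"pics/{n}0.png").astype(int)
    d=(np.abs(a-o).max(2)//8).clip(0,9)[y0:y0+h,x0:x0+w]
    print(n,x0)
    for i,r in enumerate(d):print(y0+i,"".join(".123456789"[v] for v in r))
    s=arm.observe()["eef_pos"]
    for dz in(.095,.114):
        p=s[:2]+.05*g+.16*y;print("tip pred",dz,pix(n,np.array([*p,dz])).round(1))
# bracket foot, gauge centre from rail mid
c=np.array([.5885,-.0230])
```

```text
side 212
245 ......1......48164..19
246 ............147163..19
247 ..1........1388241..19
248 ..1.1......2697311..27
249 ...........18941....69
250 .........1.4873....189
251 .1.11..1..17962...1199
252 ..........48842...1799
253 .........279731...1999
254 1........288411...1999
255 ........199831...11999
256 ........178721.....134
257 .......128832.....1...
258 .......249721.........
259 .......158411.........
260 .......27831.......1..
261 ......21883...1.......
262 1.....215621......1...
263 ......1.471.........1.
264 .......1372...........
265 ........241...........
266 .11....1111..1........
267 ........11............
268 .................1....
269 ......................
270 ............1.........
271 ....11................
272 .........1....1.......
273 ..1........1.....1....
274 .1..................1.
275 ..............1.......
276 ...1..................
tip pred 0.095 [221.  266.7]
tip pred 0.114 [220.6 260.8]
top 218
166 ..............................
167 ..............................
168 ..............................
169 ..............................
170 ..............................
171 ..............................
172 .....................12213223.
173 ..........1554664445999999999.
174 .........295556667799999999992
175 .........29655655546443332232.
176 ..........481.................
177 ..............................
178 ..............................
179 ..............................
180 ..............................
181 ..............................
182 ..............................
183 ..............................
tip pred 0.095 [228.6 174.9]
tip pred 0.114 [228.  174.3]
```

Run:
```python
from h import *
t=np.linspace(0,2*np.pi,240,endpoint=False);C=np.c_[np.cos(t),np.sin(t)]
def prof(n,im,c,r,z,sel):
    X=np.c_[np.array(c)+r*C[sel],np.full(sel.sum(),z)]
    p=np.array([pix(n,x) for x in X],np.float32)
    return np.stack([cv2.remap(im[:,:,k],p[:,0][None],p[:,1][None],cv2.INTER_CUBIC)[0] for k in range(3)],1)
# exclude pointer side in the top image; for the side image also exclude bat parts hidden by the bowl
for n in("top","side"):
    im=cv2.imread(f"pics/{n}0.png").astype(np.float32)
    for nm,r0,z in(("bat",.09,.015),("rim",.065,.085)):
        sel=np.ones(240,bool)
        if n=="side" and nm=="bat": sel=C[:,1]>-.2
        if n=="side" and nm=="rim": sel=C[:,1]<.1
        for free in(0,1):
            best=max(((np.abs((prof(n,im,(x,y),r+.003,z,sel)-prof(n,im,(x,y),r-.003,z,sel)).mean(0)).sum(),x,y,r) for x in np.arange(.6,.621,.002) for y in np.arange(.28,.309,.002) for r in (np.arange(r0-.006,r0+.003,.002) if free else [r0])))
            print(n,nm,np.round(best,4))
```

```text
top bat [2.257556e+02 6.100000e-01 2.920000e-01 9.000000e-02]
top bat [2.257556e+02 6.100000e-01 2.920000e-01 9.000000e-02]
top rim [1.767219e+02 6.100000e-01 2.900000e-01 6.500000e-02]
top rim [2.362168e+02 6.100000e-01 2.920000e-01 6.100000e-02]
side bat [9.6623e+01 6.0800e-01 3.0800e-01 9.0000e-02]
side bat [9.6623e+01 6.0800e-01 3.0800e-01 9.0000e-02]
side rim [41.7243  0.61    0.3     0.065 ]
side rim [42.7175  0.608   0.302   0.067 ]
```

Run:
```python
from h import *
t=np.linspace(0,2*np.pi,240,endpoint=False);C=np.c_[np.cos(t),np.sin(t)]
im=cv2.GaussianBlur(cv2.imread("pics/side0.png"),(0,0),.7).astype(np.float32)
def samp(c,r,z,sel):
    p=np.array([pix("side",np.array([c[0]+r*a,c[1]+r*b,z])) for a,b in C[sel]],np.float32)
    return np.stack([cv2.remap(im[:,:,k],p[:,0][None],p[:,1][None],1)[0] for k in range(3)],1)
for z in(0,.015):
  sel=C[:,1]>-.1
  L=sorted(((np.abs((samp((x,y),.094,z,sel)-samp((x,y),.086,z,sel)).mean(0)).sum(),x,y) for x in np.arange(.602,.621,.003) for y in np.arange(.27,.33,.003)),reverse=True)
  print(z,np.round(L[:3],3))
# column profile through the bat's near edge and the bowl, world x=.61
u=[pix("side",np.array([.61,y,0.])) for y in(.37,.38,.385,.39,.4)];print(np.round(u,1))
u0=pix("side",np.array([.61,.382,.0]));c=int(round(u0[0]))
for r in range(int(u0[1])-14,int(u0[1])+8):print(r,im[r,c].astype(int),end=" ")
print(c,"pred top edge",pix("side",np.array([.61,.382,.015])),"bottom",u0)
```

```text
0 [[99.856  0.614  0.294]
 [93.696  0.611  0.294]
 [89.714  0.614  0.291]]
0.015 [[94.671  0.608  0.306]
 [91.892  0.605  0.306]
 [90.967  0.608  0.309]]
[[202.1 333.3]
 [200.7 336.2]
 [199.9 337.7]
 [199.2 339.2]
 [197.6 342.2]]
322 [ 99 136 166] 323 [ 99 136 166] 324 [100 136 166] 325 [100 136 166] 326 [ 99 135 166] 327 [ 99 135 166] 328 [100 135 166] 329 [100 135 166] 330 [100 135 166] 331 [ 99 135 165] 332 [100 136 166] 333 [102 138 168] 334 [102 138 168] 335 [102 138 169] 336 [102 139 169] 337 [ 90 124 154] 338 [ 57  85 112] 339 [ 52  78 103] 340 [ 69 101 124] 341 [ 80 115 140] 342 [ 80 115 140] 343 [ 79 114 139] 200 pred top edge [199.93628599 332.27988781] bottom [200.35437928 336.7766902 ]
```

Using its bottom edge, the side view puts the bat centre at y≈0.294, and the top view gives 0.292. With the tip at (0.607,0.2256), about 67 mm out, another 6 mm suits all the estimates. I go on 6 mm and let go.

Request:
jog_arm([
  [[0, 0.3, 0], [0, 0, 0], 1],
  [[0, 0.3, 0], [0, 0, 0], 1],
  [[0, 0, 0], [0, 0, 0], 1],
  [[0, 0, 0], [0, 0, 0], 1],
  [[0, 0, 0], [0, 0, 0], 1],
])

```text
clock: 10.72
eef_pos: [0.5714, 0.0666, 0.0752]
eef_rot: [-0.044, 0.952, 0.014, 0.301]
wrist_force: [7.6, 0.6, 1.1]
finger_gap: 0.131
gripper_force: 40.6
```

Request:
jog_arm([
  [[0, 0, 0], [0, 0, 0], 0.5],
  [[0, 0, 0], [0, 0, 0], 0.5],
  [[0, 0, 0], [0, 0, 0], 0.5],
  [[0, 0, -1.5], [0, 0, 0], 0.5],
  [[0, 0, -3], [0, 0, 0], 0.5],
  [[0, 0, -3], [0, 0, 0], 0.5],
  [[0, 0, -3], [0, 0, 0], 0.5],
  [[0, 0, 0], [0, 0, 0], 0.5],
])

```text
clock: 11.72
eef_pos: [0.5111, 0.062, 0.1632]
eef_rot: [-0.045, 0.952, 0.016, 0.302]
wrist_force: [-0.3, -0.3, 0.0]
finger_gap: 0.499
gripper_force: 0.0
```

Run:
```python
from h import *
go([.5,0,.2])
a=viewer.get_image("side")[:,:,::-1];b=viewer.get_image("top")[:,:,::-1]
A=cv2.resize(a[190:330,170:270],None,fx=4,fy=4,interpolation=3);B=cv2.resize(b[140:215,180:280],None,fx=4,fy=4,interpolation=3)
o=np.zeros((560,800,3),np.uint8);o[:,:400]=A;o[:300,400:]=B
cv2.imwrite("pics/c7.png",o)
```

```text
tcp [0.5111 0.062  0.1632] shift cm [-0.76 -6.06 -3.99] rot [ 0.18  0.24 -0.  ] gap 0.49850984357706735 F [-0.3 -0.3  0. ] t 11.725
```

View pics/c7.png

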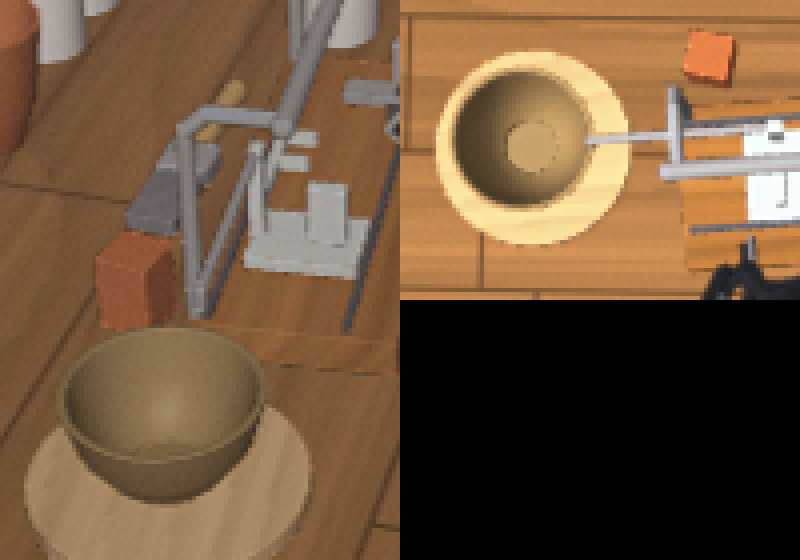

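The hand is clear. In the top half the tip ends at (586,138), just inside the bowl's outer rim at column 592, so it is over the rim wall (about 62.8 mm from the centre by arm position). The bowl has not moved. I hand in.

```bash
python3 -c "
from rig import arm
print(arm.close_job())"
```

```text
the job is handed in; nothing more can be done
None
```

The lock is drawn back to its stop and the pointer stands over the bowl's near rim, an estimated 63 mm from the mouth's centre. The hand was clear of everything when I handed the job in at about 12 s, and I have not seen the judging result.

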